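Latch the ink-metering cylinder and draw its piston rod to the first ring

ROBOT

A 6-joint arm with a two-finger parallel gripper is mounted at the origin on the work surface. World frame = base frame: x ahead of the robot, y to its left, z up, the work surface at z = 0. Lengths are in m, angles in degrees, forces in N, time in s.
With the tool pointing down it reaches from about 0.275 to 0.825 m from the base axis. Payload 4.9 kg.
Tool frame: the origin (TCP) lies at the very end of the fingers, on their centre line; the grasp point (between the pads) lies 19 mm behind it; z points along the fingers, y is the line along which they close (so a half turn about z gives the same grasp; the last joint's range is limited). The gripper opens to 85 mm and grips with 20 to 120 N. Pads are 22 mm wide; open, the fingers measure 114 mm over their backs; the gripper's body (76 mm by 85 mm) begins 54 mm behind the grasp point. The pads swing forward as they close: fully open they stand 13 mm farther back than shut.
Start: joints at [-81.83, 18.69, -11.035, 60.275, 0, 82.311], TCP at [0.15, -0.529, 0.231] pointing down, gripper open.
Joint ranges: [-152.03, 152.03], [-55.5, 102.48], [-74.3, 77.21], [-110.64, 120.58], [-84.22, 78.4], [-180, 180]. Speed limits (degrees/s): [147.25, 147.25, 180, 180, 180, 180].

INTERFACE

Orientations are given as a 3x3 rotation matrix whose columns are the frame's x, y, z axes.
In Python, from bench import monitor, viewer, workorder gives the robot as it stands.
- The arm moves only by the tool carry_out, never from a script. Its argument "commands" is a list of rows, each a list of 3 entries, a list of its own where there are three numbers: the shift along the tool's x, y, z normalised to -1 to 1, where 1 is 0.025 m, then the turn about the tool's z normalised to -1 to 1, where 1 is 0.15 rad, then the closure, from 0 (fully open) to 1 (shut). In form: [[[x, y, z], turn, claw], ...]. A call has 1 to 8 rows; each row shifts and turns the commanded pose from where the row before left it, along the tool's axes as they then stand; what a row does not reach is not made up. A row lasts 1/10 s, in which the tool goes at most 50 mm and 8.59 degrees, less where a joint would pass 70% of its speed; a pose out of reach is approached as far as the arm can. A call with a number of a shift or a turn outside -1 to 1 is refused whole. A call with a gripper value outside its range is refused whole. The fingers move at their own pace and stop on an object; the grip force is fixed at half the most. Time passes only in rows, so rows that do not move let the fingers close. It gives the time, the measured TCP pose, the force, the opening and the grip force at its end, in the units of the state.
- monitor.read_state(): the state, without advancing time (a new reading comes with each control period).
- viewer.snapshot(name): name is "scene" or "top" or "wrist"; returns the picture (400x640x3 uint8, red, green, blue); there is no depth.
- viewer.calibration(name): a dict with "fx", "fy", "cx", "cy" (pixels), "camera_from_world" (4x4, takes a point from world to camera coordinates). Camera axes: x right, y down, z forward; pixel columns grow to the right and rows downward; lengths in m; the calibration is good to about 2 mm. A picture is of the moment at which its call begins: read the wrist's pose just before it. calibration takes no time and is no camera call; for the wrist camera it gives the pose at the moment of the call.
- workorder.finish_job(): hands the job in; it is judged then, once.
The state is a dict: "clock": time; "joint_pos": joint angles; "dq": joint speeds; "tau": joint torques, N m; "ee_pos": TCP position; "tcp_rot": TCP orientation; "ft_force": force on the tool from outside, world axes, zero at the start; "wrist_torque": the same for the moment, N m; "grip_width": opening from 0.0 (shut) to 1.0 (fully open); "grasp_force": force on a finger pad.
Only numpy, scipy, OpenCV 4.12 (cv2) and the standard library are available. Lean on these libraries where they do the work, as an engineer would, in place of code of your own. Each camera call takes 0.05 s, during which the arm holds its last target. There are 200 camera calls.

TASK

Swing the latch bar of the ink-metering stand down over the cylinder's head plate until it rests fully home in the forked catch on the other side. Then take the piston rod by its T-handle and draw it straight up without wrenching it, about 50 mm, so that the upper dark ring on its stem stands clear above the bore and the lower ring is still hidden inside, and finish while holding the rod there in the gripper. Leave everything else on the table where it is.

Things in the scene. Friction and masses are not known exactly. Their poses are not given: they have to be found in the camera images.
- stand: Metering stand, fixed: grey base 140 x 190 x 12 mm (x by y), square pocket 62 mm high in its middle, steel hinge post at +y and steel catch post at -y (x = -28, y = +-52 mm). The catch is a fork, its cheeks 14 mm apart and up to 118 mm high. Origin: centre of the underside, on the table; z up. It stands anywhere within 10 x 20 cm, turned up to 0.4 rad.
- latch (a joint): Latch bar angle, rad: 0 = closed, level in the catch; 1.57 = upright; 2.0 = leaning out at +y. Starts at 1.15 to 1.9; the stiff hinge (0.08 N m) keeps it where left. Steel bar 10 mm wide, 8 thick, ending 134 mm from the hinge in a flat paddle 26 mm wide (along the hinge axis), 22 long, 10 thick. Closed, its top is 114 mm and the paddle's 116 mm above the table, the paddle beyond the catch.
- latch_hinge (a point): Point on the hinge axis in the middle of the bar, at (-28, 52, 110) mm in the stand's frame; the point has the stand's axes. The hinge axis runs along the stand's x. At angle a the bar points from here along (0, -cos a, sin a) in the stand's frame, and the face to be pushed looks along (0, sin a, cos a).
- latch_paddle (a point): Centre of the paddle's pushing face (the upper face when closed), 123 mm along the bar from the hinge and 6 mm above the bar's middle line. It moves with the bar.
- cylinder: Square aluminium metering cylinder, 0.5 kg, loose in the pocket with 1.5 mm play a side: barrel 44 x 44 x 92 mm, head plate 76 x 76 x 10 mm at its top. Origin: centre of its underside, 12 mm above the table; z up along the bore. Blind bore 17 mm in diameter, 84 mm deep, in the middle of the top. The closed latch bar passes 2 mm above the head plate, beside the rod.
- bore_mouth (a point): Centre of the bore's mouth in the top face of the cylinder, 104 mm above the table.
- rod: Piston rod, about 0.2 kg: stem 16 mm in diameter, 114 mm long, black T-handle on top. Origin: centre of the stem's foot; z up. At first the foot rests on the bore's floor, 20 mm above the table. Two dark rings, 44 to 48 mm and 18 to 22 mm above the foot, start hidden: the upper is fully out at 40 mm drawn, the lower begins to show at 62 mm. Slides down if let go.
- rod_handle (a point): Middle of the T-handle, 124 mm above the stem's foot (144 mm above the table at the start). The handle is a bar 36 mm long along the rod's x, 14 mm thick along its y, 20 mm high; pinch it across the 14 mm. The rod's x may be turned up to 0.6 rad from the cylinder's.
- tape_roll: Bystander: roll of paper tape, 90 mm across, 24 mm high, lying flat beyond the stand. Origin: centre of its underside.
- ink_jar: Bystander: amber jar, 52 mm across, 60 mm high, near the stand's -y side. Origin: centre of its underside.
- brayer: Bystander: hand roller 185 mm long, 34 mm high, lying near the stand's +y side. Origin: on the table under its middle.
- ink_knife: Bystander: spatula 190 mm long, under 25 mm high, lying on the robot's side of the stand. Origin: underside of its middle.
- ink_bottle: Bystander: black bottle, 74 mm across, 190 mm high, far left. Origin: centre of its underside.
- paint_bottle: Bystander: green bottle, 44 mm across, 130 mm high, far right. Origin: centre of its underside.
- drink_can: Bystander: drink can, 66 mm across, 120 mm high, left. Origin: centre of its underside.

How it is judged (in metres and radians):
On the way, in this order (a step that is already met when the one before it is completed fails the run):
1. the latch bar is home in its catch while the rod is still down (value of joint latch below 0.06 rad and z of rod in the frame of cylinder below 0.018 m), for 0.2 s.
2. the rod, held by the fingers, is drawn so that only the upper ring is out (z of rod in the frame of cylinder between 0.047 and 0.071 m and angle between the z axis of rod and the z axis of cylinder, either way round below 0.07 rad and horizontal distance between rod and cylinder below 0.004 m and contact force between the fingers and rod above 1 N), for 0.3 s.
At the end, for the whole second after the job is handed in: Latch bar in its catch (below 0.06 rad); cylinder seated (raised under 5 mm, tilted under 0.08 rad); the fingers (over 1 N) hold the rod still, in line with the bore (0.07 rad, foot within 4 mm of the axis), drawn 39 to 63 mm: upper ring out, lower ring hidden (all of step 2 and z of cylinder in the frame of stand below 0.017 m and angle between cylinder's own z axis and vertical below 0.08 rad and value of joint latch below 0.06 rad and linear speed of rod below 0.02 m/s); the arm keeps its last pose, push and grip.
It fails at once if the rod is drawn while the latch is open (z of rod in the frame of cylinder above 0.022 m and value of joint latch above 0.12 rad).
It fails at once if the rod is wrenched in its bore (over 40 N between rod and cylinder) (contact force between rod and cylinder above 40 N).
It fails at once if something else on the table is moved more than 30 mm (distance of any of tape_roll, ink_jar, brayer, ink_knife, ink_bottle, paint_bottle, drink_can from where it was at the start of the episode above 0.03 m).
It also fails if it takes over 51 s, if anything falls off the work surface, if the arm or the gripper's body presses on something with over 40 N, if the wrist force passes 120 N, or if a joint passes its speed limit or range.

## Working session

There is one attempt and no reset: what is moved stays moved. The work goes in short steps, Python scripts to look and compute and a tool call to move; the robot and the scene stay as the last step left them, time stands still between calls to the robot, and variables do not carry over. Pictures are saved under pics/ and viewed, at most 10 in all, crops included, and the job is handed in when it is done.

Besides the shell and the picture viewer there is one more tool, called after ">>>" by a JSON object that holds its "fn" and its "kwargs", one argument or row to a line. carry_out: Moves the arm, as the interface text tells. Scaled input: -1 to 1 covers 0.025 m each way for a shift and 0.15 rad each way for a turn. Its arguments: {"type":"object","properties":{"commands":{"type":"array"}},"required":["commands"]}

```bash
mkdir -p pics; ls
python3 - <<'E'
from bench import monitor, viewer
import cv2,json
s=monitor.read_state(); print(s)
for n in("top","scene"):
    im=viewer.snapshot(n); cv2.imwrite(f"pics/{n}0.png",im[:,:,::-1])
    c=viewer.calibration(n); print(n,c)
E
```

```text
pics
{'clock': 0.0, 'joint_pos': array([-8.18295402e+01,  1.87346811e+01, -1.10907034e+01,  6.02762330e+01,
        1.26606181e-03,  8.23120424e+01]), 'dq': array([-0.03729067,  0.08245796,  0.02858325,  0.04752006, -0.03028982,
       -0.08649473]), 'tau': array([ 4.97925321e-04, -4.43397260e+01,  2.62441546e+01,  1.56933937e-02,
       -1.23887721e-04, -5.80071116e-06]), 'ee_pos': array([ 0.15023802, -0.52847646,  0.2304867 ]), 'tcp_rot': array([[ 9.61939918e-01,  2.73260938e-01, -2.30183230e-04],
       [ 2.73260912e-01, -9.61938346e-01,  1.75869810e-03],
       [ 2.59161418e-04, -1.75466199e-03, -9.99998427e-01]]), 'ft_force': array([-0.84016434, -0.46904695, -0.12988411]), 'wrist_torque': array([-0.00146781, -0.04937828,  0.01778108]), 'grasp_force': 0.0, 'grip_width': 1.001772504443471}
top {'fx': 460.5912788999654, 'fy': 460.5912788999654, 'cx': 323.1552351908879, 'cy': 193.67256873587866, 'camera_from_world': array([[ 0.00822138, -0.99995726,  0.00422849,  0.01019358],
       [-0.99275282, -0.008669  , -0.11986116,  0.580717  ],
       [ 0.11989269, -0.00321243, -0.99278166,  1.55928302],
       [ 0.        ,  0.        ,  0.        ,  1.        ]])}
scene {'fx': 406.4788156149029, 'fy': 406.4788156149029, 'cx': 323.5615739092345, 'cy': 196.21549286018262, 'camera_from_world': array([[-0.0444492 ,  0.99886229,  0.01727393, -0.02113544],
       [ 0.60970658,  0.04082103, -0.79157535, -0.26575859],
       [-0.79137991, -0.02465287, -0.61082737,  1.54194701],
       [ 0.        ,  0.        ,  0.        ,  1.        ]])}
```

View pics/top0.png

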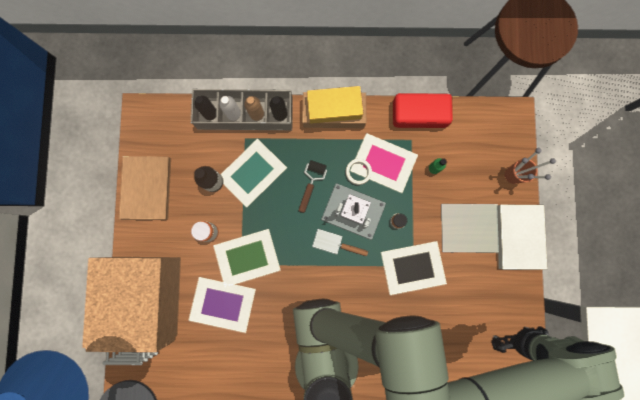

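View pics/scene0.png

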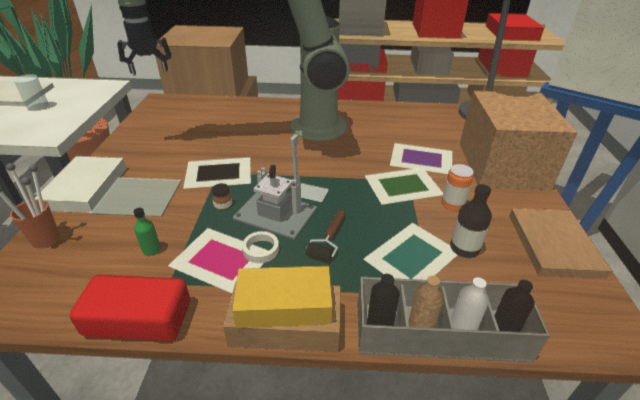

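The top view has the stand at about (353,210) with the post at its left (+y). The scene view shows the latch nearly upright at about (297,165). I'll enlarge both.

Run:
```python
import cv2
a=cv2.imread("pics/top0.png")[175:245,310:410]; cv2.imwrite("pics/top0c.png",cv2.resize(a,None,fx=8,fy=8,interpolation=cv2.INTER_CUBIC))
a=cv2.imread("pics/scene0.png")[125:240,220:340]; cv2.imwrite("pics/scene0c.png",cv2.resize(a,None,fx=5,fy=5,interpolation=cv2.INTER_CUBIC))
```

```text
(no output)
```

View pics/top0c.png

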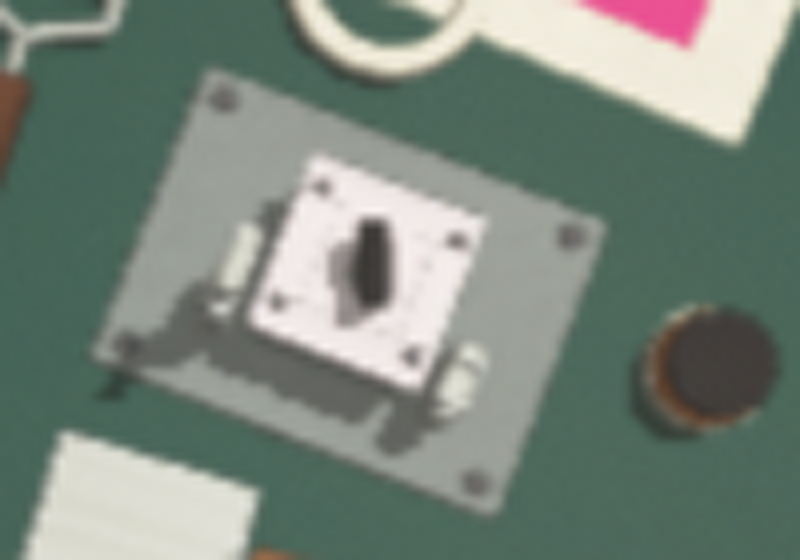

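View pics/scene0c.png

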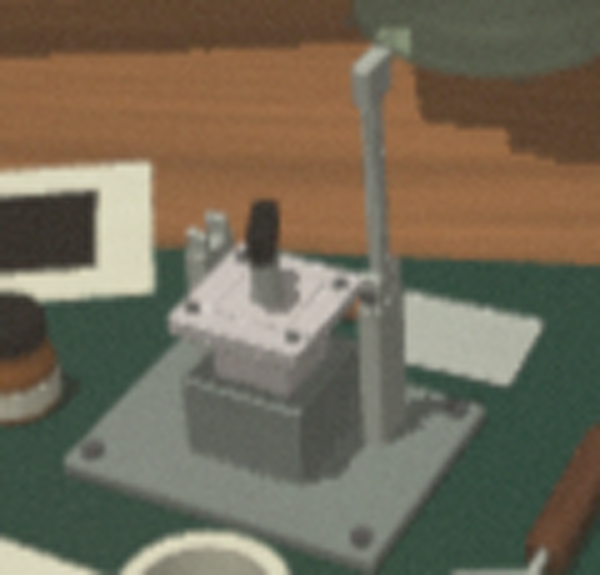

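Base corners in the top crop are (207,70), (606,225), (495,515) and (95,355). The paddle's end face is at (238,255) and the handle top at about (372,262). In the scene crop the base corners are (65,462), (372,570) and (483,410), with the paddle tip near (375,55). Next I fit the pose.

```bash
cat > h.py <<'E'
import numpy as np
from scipy.optimize import least_squares
from bench import monitor, viewer
def proj(n,P,c=None):
    c=c or viewer.calibration(n); q=np.atleast_2d(P)@c["camera_from_world"][:3,:3].T+c["camera_from_world"][:3,3]
    return np.c_[c["fx"]*q[:,0]/q[:,2]+c["cx"],c["fy"]*q[:,1]/q[:,2]+c["cy"]]
def R(t): return np.array([[np.cos(t),-np.sin(t),0],[np.sin(t),np.cos(t),0],[0,0,1]])
def W(p,P): return np.atleast_2d(P)@R(p[2]).T+[p[0],p[1],0]
def bar(a,s,n=0): return np.array([-.028,.052-s*np.cos(a)+n*np.sin(a),.110+s*np.sin(a)+n*np.cos(a)])
E
python3 - <<'E'
from h import *
T=np.array([[207,70],[606,225],[495,515],[95,355]])/8+[310,175]-.45
S=np.array([[65,462],[372,570],[483,410]])/5+[220,125]-.4
C=np.array([[.07,.095,.012],[.07,-.095,.012],[-.07,-.095,.012],[-.07,.095,.012]])
ct,cs=viewer.calibration("top"),viewer.calibration("scene")
f=lambda p:np.r_[(proj("t",W(p,C),ct)-T).ravel(),(proj("s",W(p,C[[1,0,3]]),cs)-S).ravel()]
r=least_squares(f,[.5,-.1,-.3]); print(r.x,r.fun.round(1))
p=r.x
for a in np.arange(1.1,2,.1): print(round(a,2),((proj("t",W(p,bar(a,.134)),ct)[0]-[310,175])*8).round(),((proj("s",W(p,bar(a,.134)),cs)[0]-[220,125])*5).round())
# check hinge, head plate corners, handle
print(((proj("t",W(p,[[.038,.038,.104],[-.038,-.038,.104],[0,0,.154]]),ct)-[310,175])*8).round())
np.savez("p.npz",p=p)
E
```

```text
[ 0.52540939 -0.09011511 -0.37297946] [-0.2 -1.3  0.3 -0.7 -0.2  0.3 -1.  -0.1 -1.3 -0.3 -0.1 -1.4  0.6 -0.6]
1.1 [379. 312.] [262.  58.]
1.2 [350. 299.] [283.  53.]
1.3 [319. 285.] [305.  51.]
1.4 [287. 272.] [329.  52.]
1.5 [254. 258.] [353.  55.]
1.6 [221. 245.] [377.  60.]
1.7 [188. 232.] [402.  68.]
1.8 [155. 220.] [427.  78.]
1.9 [123. 208.] [451.  91.]
[[308. 145.]
 [412. 384.]
 [369. 253.]]
```

```bash
cat >> h.py <<'E'
def rel(target,yaw=None):
    "tool-axis shift (units of 25 mm) to a world target, turn units, from the measured pose"
    s=monitor.read_state(); d=s["tcp_rot"].T@(np.array(target)-s["ee_pos"])/.025
    y0=np.arctan2(s["tcp_rot"][1,0],s["tcp_rot"][0,0]); t=0 if yaw is None else -((yaw-y0+np.pi)%(2*np.pi)-np.pi)/.15
    return d.round(2),round(t,2)
E
python3 - <<'E'
from h import *
p=np.load("p.npz")["p"]
print(rel([.15,-.529,.3],p[2]+np.pi/2), W(p,[-.028,.100,.3]))
E
```

```text
(array([-0.01,  0.01, -2.78]), np.float64(-6.14)) [[0.53577367 0.01321244 0.3       ]]
```

>>> {"fn": "carry_out", "kwargs": {
  "commands": [
    [[0,0,-0.4],-0.77,1],
    [[0,0,-0.4],-0.77,1],
    [[0,0,-0.4],-0.77,1],
    [[0,0,-0.4],-0.77,1],
    [[0,0,-0.4],-0.77,1],
    [[0,0,-0.4],-0.77,1],
    [[0,0,-0.4],-0.77,1],
    [[0,0,0],-0.75,1]
  ]
}}

```text
clock: 0.9
ee_pos: [0.1504, -0.5295, 0.3023]
tcp_rot: [[0.36, 0.933, 0.0], [0.933, -0.36, -0.001], [-0.001, 0.001, -1.0]]
ft_force: [-0.0, -0.1, 0.4]
grip_width: -0.0
grasp_force: 0.0
```

Run:
```python
from h import *
p=np.load("p.npz")["p"]
t=W(p,[-.028,.105,.3])[0]; print(t,rel(t,p[2]+np.pi/2))
```

```text
[0.53759563 0.01786867 0.3       ] (array([26.  ,  6.57,  0.06]), np.float64(0.03))
```

>>> {"fn": "carry_out", "kwargs": {
  "commands": [
    [[0.96,0.24,0],0,1],
    [[0.96,0.24,0],0,1],
    [[0.96,0.24,0],0,1],
    [[0.96,0.24,0],0,1],
    [[0.96,0.24,0],0,1],
    [[0.96,0.24,0],0,1],
    [[0.96,0.24,0],0,1],
    [[0.96,0.24,0],0,1]
  ]
}}

```text
clock: 1.7
ee_pos: [0.2653, -0.3666, 0.3009]
tcp_rot: [[0.365, 0.931, -0.0], [0.931, -0.365, 0.001], [0.001, -0.001, -1.0]]
ft_force: [-0.4, -0.4, -0.2]
grip_width: 0.002
grasp_force: 0.0
```

>>> {"fn": "carry_out", "kwargs": {
  "commands": [
    [[0.96,0.24,0],0,1],
    [[0.96,0.24,0],0,1],
    [[0.96,0.24,0],0,1],
    [[0.96,0.24,0],0,1],
    [[0.96,0.24,0],0,1],
    [[0.96,0.24,0],0,1],
    [[0.96,0.24,0],0,1],
    [[0.96,0.24,0],0,1]
  ]
}}

```text
clock: 2.5
ee_pos: [0.3799, -0.2054, 0.301]
tcp_rot: [[0.364, 0.931, -0.001], [0.931, -0.364, 0.0], [0.0, -0.001, -1.0]]
ft_force: [0.6, -0.8, 0.2]
grip_width: -0.0
grasp_force: 0.0
```

>>> {"fn": "carry_out", "kwargs": {
  "commands": [
    [[0.96,0.24,0],0,1],
    [[0.96,0.24,0],0,1],
    [[0.96,0.24,0],0,1],
    [[0.96,0.24,0],0,1],
    [[0.96,0.24,0],0,1],
    [[0.96,0.24,0],0,1],
    [[0.96,0.24,0],0,1],
    [[0.96,0.24,0],0,1]
  ]
}}

```text
clock: 3.3
ee_pos: [0.4945, -0.0442, 0.3009]
tcp_rot: [[0.364, 0.931, -0.001], [0.931, -0.364, 0.0], [-0.0, -0.001, -1.0]]
ft_force: [-0.5, 0.3, 0.1]
grip_width: -0.002
grasp_force: 0.0
```

Run:
```python
from h import *
import cv2
p=np.load("p.npz")["p"]
t=W(p,[-.028,.105,.3])[0]; print(t,rel(t,p[2]+np.pi/2),monitor.read_state()["joint_pos"].round(0))
c=viewer.calibration("wrist"); im=viewer.snapshot("wrist"); np.savez("w1.npz",**c)
cv2.imwrite("pics/w1.png",im[:,:,::-1])
print(proj("w",W(p,[[.07,.095,.012],[-.07,.095,.012],[.07,-.095,.012],[-.07,-.095,.012],[0,0,.154],bar(1.57,.134)]),c).round())
```

```text
[0.53759563 0.01786867 0.3       ] (array([2.94, 0.7 , 0.03]), np.float64(0.0)) [-14.  11. -11.  68.  -0.  98.]
[[407. 115.]
 [301. 115.]
 [396. 247.]
 [303. 247.]
 [366. 220.]
 [346. 193.]]
```

View pics/w1.png

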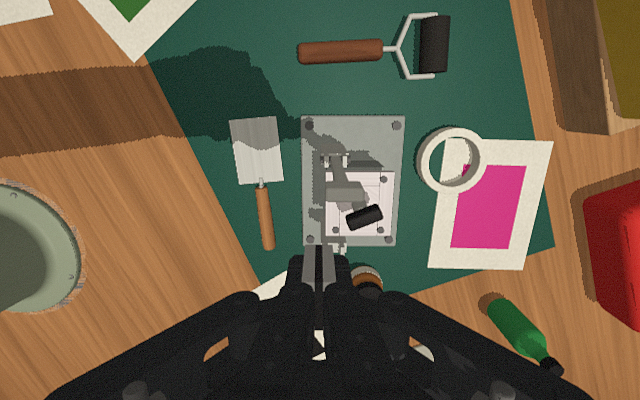

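The wrist view confirms the fit: base corners at (302,115), (406,115) and (395,246), paddle at (347,190). The handle is at (364,217), turned about +0.4 rad relative to the stand. Next I go beside the paddle and plan the swing.

>>> {"fn": "carry_out", "kwargs": {
  "commands": [
    [[0.98,0.23,0],0,1],
    [[0.98,0.23,0],0,1],
    [[0.98,0.23,0],0,1],
    [[0,0,0.95],0,1],
    [[0,0,0.95],0,1],
    [[0,0,0.95],0,1],
    [[0,0,0],0,1]
  ]
}}

```text
clock: 4.05
ee_pos: [0.5345, 0.0172, 0.2266]
tcp_rot: [[0.364, 0.931, -0.007], [0.931, -0.364, 0.001], [-0.002, -0.007, -1.0]]
ft_force: [-0.1, 0.2, 0.5]
grip_width: -0.0
grasp_force: 0.0
```

Run:
```python
from h import *
p=np.load("p.npz")["p"]; s=monitor.read_state()
st=R(p[2]).T@(s["ee_pos"]-[p[0],p[1],0]); print(st.round(4))
prev=st[1:]
for a in np.r_[1.57,1.45:-.01:-.1,0]:
    ss=.118+.018*(1.57-a)/1.57; b=bar(a,ss,.006); tgt=np.array([b[1]+.011,bar(a,min(ss,.134),.006)[2]])
    d=(tgt-prev)/.025; print(round(a,2),tgt.round(4),"x %.2f z %.2f"%(d[0],-d[1])); prev=tgt
```

```text
[-0.0306  0.1033  0.2266]
1.57 [0.0689 0.228 ] x -1.38 z -0.06
1.45 [0.0546 0.2292] x -0.57 z -0.05
1.35 [0.0425 0.2289] x -0.48 z 0.01
1.25 [0.0303 0.2274] x -0.49 z 0.06
1.15 [0.0183 0.2246] x -0.48 z 0.11
1.05 [0.0065 0.2205] x -0.47 z 0.16
0.95 [-0.0049  0.2153] x -0.46 z 0.21
0.85 [-0.0158  0.2088] x -0.44 z 0.26
0.75 [-0.0261  0.2012] x -0.41 z 0.30
0.65 [-0.0357  0.1926] x -0.38 z 0.35
0.55 [-0.0444  0.1829] x -0.35 z 0.39
0.45 [-0.0522  0.1723] x -0.31 z 0.42
0.35 [-0.0589  0.1609] x -0.27 z 0.46
0.25 [-0.0645  0.1488] x -0.22 z 0.49
0.15 [-0.0689  0.136 ] x -0.17 z 0.51
0.05 [-0.072   0.1227] x -0.12 z 0.53
0.0 [-0.073  0.116] x -0.04 z 0.27
```

>>> {"fn": "carry_out", "kwargs": {
  "commands": [
    [[-0.7,0.1,0],0,1],
    [[-0.7,0,-0.1],0,1],
    [[-0.55,0,0],0,1],
    [[-0.48,0,0],0,1],
    [[-0.49,0,0.06],0,1],
    [[-0.48,0,0.11],0,1],
    [[-0.47,0,0.16],0,1],
    [[-0.46,0,0.21],0,1]
  ]
}}

```text
clock: 4.85
ee_pos: [0.4997, -0.0856, 0.2187]
tcp_rot: [[0.364, 0.931, 0.0], [0.931, -0.364, -0.0], [0.0, 0.0, -1.0]]
ft_force: [-0.2, 0.5, -0.2]
grip_width: -0.001
grasp_force: 0.2
```

>>> {"fn": "carry_out", "kwargs": {
  "commands": [
    [[-0.44,0,0.26],0,1],
    [[-0.41,0,0.3],0,1],
    [[-0.38,0,0.35],0,1],
    [[-0.35,0,0.39],0,1]
  ]
}}

```text
clock: 5.25
ee_pos: [0.4853, -0.1223, 0.1857]
tcp_rot: [[0.365, 0.931, -0.0], [0.931, -0.365, 0.0], [-0.0, -0.0, -1.0]]
ft_force: [0.3, 0.4, 0.2]
grip_width: -0.003
grasp_force: 0.2
```

Run:
```python
from h import *
import cv2
p=np.load("p.npz")["p"]; s=monitor.read_state()
st=R(p[2]).T@(s["ee_pos"]-[p[0],p[1],0]); print(st.round(4))
a=viewer.snapshot("scene")[110:220,200:340]; b=viewer.snapshot("wrist")[180:300,270:420]
f=lambda i:cv2.resize(i[:,:,::-1],(400,320),interpolation=cv2.INTER_CUBIC)
cv2.imwrite("pics/m1.png",np.hstack([f(a),f(b)]))
```

```text
[-0.0257 -0.0446  0.1857]
```

View pics/m1.png

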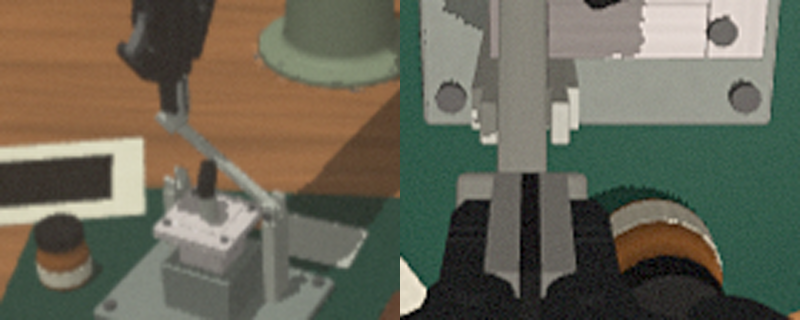

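The paddle at (170,120) follows the fingertips, and the fingers are centred on it. I continue down to the catch.

>>> {"fn": "carry_out", "kwargs": {
  "commands": [
    [[-0.31,0,0.42],0,1],
    [[-0.27,0,0.46],0,1],
    [[-0.22,0,0.49],0,1],
    [[-0.17,0,0.51],0,1],
    [[-0.12,0,0.53],0,1],
    [[-0.04,0,0.3],0,1],
    [[0,0,0.06],0,1],
    [[0,0,0],0,1]
  ]
}}

```text
clock: 6.15
ee_pos: [0.4752, -0.1477, 0.1171]
tcp_rot: [[0.364, 0.931, -0.0], [0.931, -0.364, 0.0], [0.0, -0.0, -1.0]]
ft_force: [0.4, 0.1, -0.6]
grip_width: 0.002
grasp_force: 0.0
```

>>> {"fn": "carry_out", "kwargs": {
  "commands": [
    [[0,0,0.08],0,1],
    [[0,0,0],0,1],
    [[0,0,0],0,1]
  ]
}}

```text
clock: 6.45
ee_pos: [0.4759, -0.148, 0.116]
tcp_rot: [[0.364, 0.931, 0.001], [0.931, -0.364, -0.001], [-0.0, 0.001, -1.0]]
ft_force: [-1.5, 0.1, 2.9]
grip_width: 0.001
grasp_force: 1.9
```

>>> {"fn": "carry_out", "kwargs": {
  "commands": [
    [[0,0,0.1],0,1],
    [[0,0,0],0,1],
    [[0,0,0],0,1],
    [[0,0,0],0,1]
  ]
}}

```text
clock: 6.85
ee_pos: [0.4761, -0.1481, 0.1155]
tcp_rot: [[0.364, 0.931, 0.002], [0.931, -0.364, -0.001], [-0.0, 0.003, -1.0]]
ft_force: [-6.9, 2.6, 22.5]
grip_width: 0.0
grasp_force: 11.5
```

Run:
```python
from h import *
p=np.load("p.npz")["p"]
t=W(p,[0,-.10,.26])[0]; print(t,rel(t,p[2]+np.pi+.4))
t=W(p,[0,-.05,.26])[0]; print(t,rel(t,p[2]+np.pi+.4))
```

```text
[ 0.48897023 -0.18323968  0.26      ] (array([-1.13,  1.01, -5.78]), np.float64(-13.14))
[ 0.50718981 -0.1366774   0.26      ] (array([ 0.87,  1.01, -5.78]), np.float64(-13.14))
```

Latch is home: 22 N at z 0.1155. Now raise, turn and half open.

>>> {"fn": "carry_out", "kwargs": {
  "commands": [
    [[0,0,-0.9],0,1],
    [[0,0,-1],0,1],
    [[0,0,-1],0,1],
    [[0,0,-1],0,1],
    [[0,0,-1],0,1],
    [[0,0,-0.9],0,1],
    [[0.9,0,0],0,0.6],
    [[0,1,0],0,0.6]
  ]
}}

```text
clock: 7.65
ee_pos: [0.5062, -0.1338, 0.2591]
tcp_rot: [[0.363, 0.932, 0.001], [0.932, -0.363, 0.001], [0.001, 0.0, -1.0]]
ft_force: [-0.3, -0.4, -0.5]
grip_width: 0.333
grasp_force: 0.0
```

>>> {"fn": "carry_out", "kwargs": {
  "commands": [
    [[0,0,0],-0.94,0.6],
    [[0,0,0],-0.94,0.6],
    [[0,0,0],-0.94,0.6],
    [[0,0,0],-0.94,0.6],
    [[0,0,0],-0.94,0.6],
    [[0,0,0],-0.94,0.6],
    [[0,0,0],-0.94,0.6],
    [[0,0,0],-0.94,0.6]
  ]
}}

```text
clock: 8.45
ee_pos: [0.5068, -0.1358, 0.2577]
tcp_rot: [[-0.69, 0.724, -0.0], [0.724, 0.69, 0.0], [0.0, 0.0, -1.0]]
ft_force: [-0.6, 0.3, 0.2]
grip_width: 0.398
grasp_force: 0.0
```

>>> {"fn": "carry_out", "kwargs": {
  "commands": [
    [[0,0,0],-0.94,0.6],
    [[0,0,0],-0.94,0.6],
    [[0,0,0],-0.94,0.6],
    [[0,0,0],-0.94,0.6],
    [[0,0,0],-0.94,0.6],
    [[0,0,0],-0.94,0.6],
    [[0,0,0],0,0.6]
  ]
}}

```text
clock: 9.15
ee_pos: [0.5068, -0.1359, 0.2577]
tcp_rot: [[-1.0, -0.03, 0.0], [-0.03, 1.0, 0.0], [-0.0, 0.0, -1.0]]
ft_force: [0.0, 0.7, 0.1]
grip_width: 0.4
grasp_force: 0.0
```

Run:
```python
from h import *
p=np.load("p.npz")["p"]; s=monitor.read_state()
c=viewer.calibration("wrist")["camera_from_world"]; cam=-c[:3,:3].T@c[:3,3]
print(s["tcp_rot"].T@(cam-s["ee_pos"]), s["tcp_rot"].T@c[2,:3], s["grip_width"])
t=W(p,[0,0,.26])[0]; print(t,rel(t,p[2]+np.pi+.4))
# handle visibility if TCP is right above
T=s["tcp_rot"]; cam2=t+T@(T.T@(cam-s["ee_pos"])); 
k=viewer.calibration("wrist"); k["camera_from_world"][:3,3]=-c[:3,:3]@cam2
print(proj("w",W(p,[[0,0,.154],[0,0,.104]]),k), proj("w",W(p,[[0,0,.154]]),viewer.calibration("wrist")))
```

```text
[ 0.07497438  0.00074693 -0.14200438] [-2.92714619e-01  1.89055814e-04  9.56199831e-01] 0.39963454049922326
[ 0.52540939 -0.09011511  0.26      ] (array([-0.8 ,  1.81, -0.09]), np.float64(0.02))
[[317.33845439 200.8544508 ]
 [317.45253804 186.00590343]] [[371.56036209 224.45433722]]
```

>>> {"fn": "carry_out", "kwargs": {
  "commands": [
    [[-0.4,0.9,0],0,0.6],
    [[-0.4,0.9,0],0,0.6],
    [[0,0,0],0,0.6],
    [[0,0,0],0,0.6]
  ]
}}

```text
clock: 9.55
ee_pos: [0.5255, -0.0902, 0.2577]
tcp_rot: [[-1.0, -0.029, -0.0], [-0.029, 1.0, -0.0], [0.0, -0.0, -1.0]]
ft_force: [-0.8, -0.5, -0.2]
grip_width: 0.397
grasp_force: 0.0
```

Run:
```python
from h import *
import cv2
p=np.load("p.npz")["p"]; s=monitor.read_state(); print(s["ee_pos"])
c=viewer.calibration("wrist"); im=viewer.snapshot("wrist"); np.savez("w2.npz",**c)
cv2.imwrite("pics/w2.png",cv2.resize(im[120:320,190:450,::-1],None,fx=3,fy=3,interpolation=cv2.INTER_CUBIC))
cv2.imwrite("pics/w2full.png",im[:,:,::-1])
f=lambda P:((proj("w",W(p,P),c)-[190,120])*3).round()
print(f([[0,0,.154],[.038,.038,.104],[.038,-.038,.104],[-.038,-.038,.104],[-.038,.038,.104]]))
print(f(np.array([[.018*np.cos(.4)*i-.007*np.sin(.4)*j,.018*np.sin(.4)*i+.007*np.cos(.4)*j,.154] for i,j in((1,1),(1,-1),(-1,-1),(-1,1))])))
```

```text
[ 0.52545775 -0.09017293  0.25769906]
[[382. 245.]
 [443. 343.]
 [231. 259.]
 [317.  42.]
 [540. 138.]]
[[408. 307.]
 [357. 307.]
 [356. 180.]
 [409. 180.]]
```

View pics/w2.png

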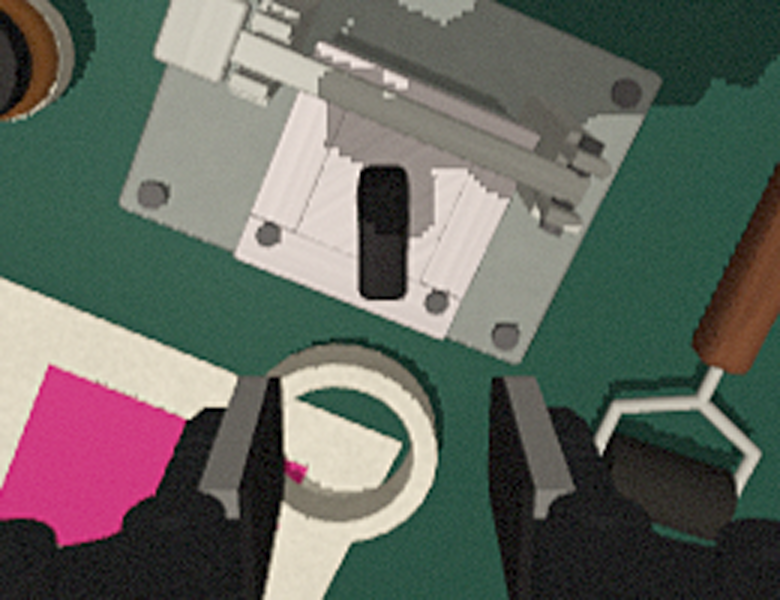

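Top view through the fingers: the handle spans columns 358–409 of the crop (predicted 356–409), parallel to the pads. The bar lies level in the fork at (240,70). I descend.

>>> {"fn": "carry_out", "kwargs": {
  "commands": [
    [[0.06,0,0.9],0,0.6],
    [[0,0,0.9],0,0.6],
    [[0,0,0.9],0,0.6],
    [[0,0,0.9],0,0.6],
    [[0,0,0.9],0,0.6],
    [[0,0,0.88],0,0.7],
    [[0,0,0],0,0.78],
    [[0,0,0],0,0.78]
  ]
}}

```text
clock: 10.4
ee_pos: [0.5237, -0.091, 0.1235]
tcp_rot: [[-1.0, -0.029, -0.001], [-0.029, 1.0, 0.0], [0.001, 0.0, -1.0]]
ft_force: [0.1, 0.0, 0.7]
grip_width: 0.223
grasp_force: 0.0
```

Run:
```python
from h import *
import cv2
s=monitor.read_state(); print(s["ee_pos"],s["grip_width"],s["ft_force"])
im=viewer.snapshot("wrist")
cv2.imwrite("pics/w3.png",cv2.resize(im[140:340,210:430,::-1],None,fx=3,fy=3,interpolation=cv2.INTER_CUBIC))
```

```text
[ 0.52367555 -0.09103566  0.12349211] 0.2225016611102483 [0.14806506 0.02072862 0.6888427 ]
```

View pics/w3.png

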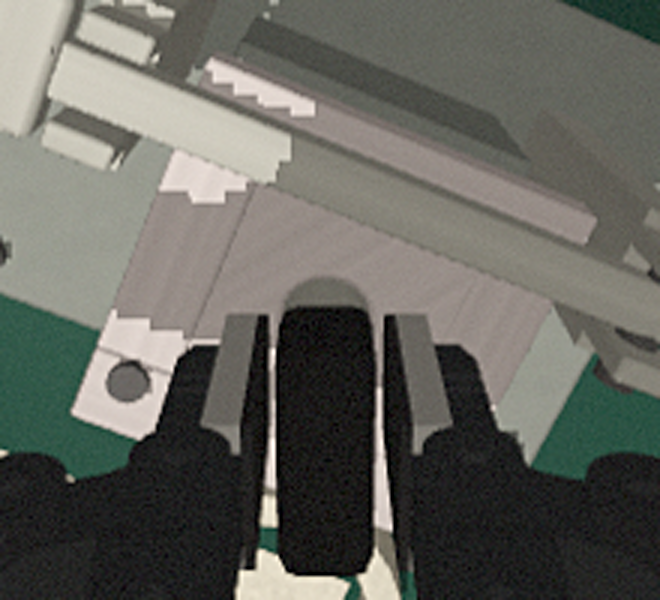

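The handle (279–375) is centred between the pads (269 and 384). I close.

>>> {"fn": "carry_out", "kwargs": {
  "commands": [
    [[0,0,0],0,0.82],
    [[0,0,0],0,0.84],
    [[0,0,0],0,0.9],
    [[0,0,0],0,1],
    [[0,0,0],0,1],
    [[0,0,0],0,1]
  ]
}}

```text
clock: 11.05
ee_pos: [0.525, -0.0908, 0.1246]
tcp_rot: [[-1.0, -0.03, 0.003], [-0.03, 1.0, -0.001], [-0.002, -0.001, -1.0]]
ft_force: [-0.4, -0.6, 6.3]
grip_width: 0.153
grasp_force: 58.9
```

>>> {"fn": "carry_out", "kwargs": {
  "commands": [
    [[0,0,-0.1],0,1],
    [[0,0,-0.1],0,1],
    [[0,0,0],0,1]
  ]
}}

```text
clock: 11.35
ee_pos: [0.5243, -0.0906, 0.1285]
tcp_rot: [[-1.0, -0.03, 0.001], [-0.03, 1.0, -0.0], [-0.001, -0.0, -1.0]]
ft_force: [1.2, -0.9, -0.7]
grip_width: 0.152
grasp_force: 58.6
```

>>> {"fn": "carry_out", "kwargs": {
  "commands": [
    [[0,0,-0.19],0,1],
    [[0,0,-0.19],0,1],
    [[0,0,-0.19],0,1],
    [[0,0,-0.19],0,1],
    [[0,0,-0.19],0,1],
    [[0,0,0],0,1]
  ]
}}

```text
clock: 11.95
ee_pos: [0.5241, -0.0903, 0.1528]
tcp_rot: [[-1.0, -0.03, 0.001], [-0.03, 1.0, 0.0], [-0.001, 0.0, -1.0]]
ft_force: [-0.6, -0.2, -0.7]
grip_width: 0.154
grasp_force: 58.8
```

>>> {"fn": "carry_out", "kwargs": {
  "commands": [
    [[0,0,-0.19],0,1],
    [[0,0,-0.19],0,1],
    [[0,0,-0.19],0,1],
    [[0,0,-0.19],0,1],
    [[0,0,-0.16],0,1],
    [[0,0,0],0,1],
    [[0,0,0],0,1],
    [[0,0,0],0,1]
  ]
}}

```text
clock: 12.75
ee_pos: [0.524, -0.0904, 0.175]
tcp_rot: [[-1.0, -0.03, 0.0], [-0.03, 1.0, 0.0], [-0.0, 0.0, -1.0]]
ft_force: [-0.2, -0.5, -2.1]
grip_width: 0.159
grasp_force: 58.8
```

Run:
```python
from h import *
import cv2
s=monitor.read_state(); print(s["ee_pos"],s["grip_width"],s["ft_force"],s["wrist_torque"])
a=viewer.snapshot("scene")[125:225,220:320]; b=viewer.snapshot("wrist")[120:320,210:410]
f=lambda i:cv2.resize(i[:,:,::-1],(400,400),interpolation=cv2.INTER_CUBIC)
cv2.imwrite("pics/m2.png",np.hstack([f(a),f(b)]))
```

```text
[ 0.52395533 -0.09041967  0.17497183] 0.1588678973355484 [-0.20893851 -0.54862364 -2.09227118] [-0.15670826 -0.20934713 -0.0314087 ]
```

View pics/m2.png

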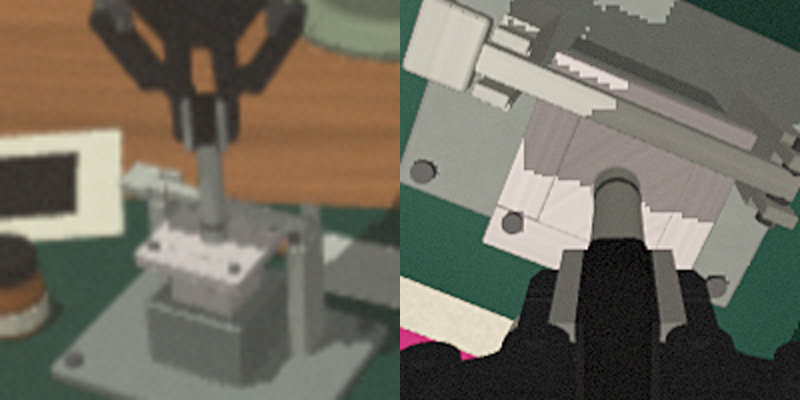

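Run:
```python
from h import *
import cv2
p=np.load("p.npz")["p"]; c=viewer.calibration("wrist"); s=monitor.read_state()
im=viewer.snapshot("wrist"); g=cv2.cvtColor(im,cv2.COLOR_RGB2GRAY)
x,y=s["ee_pos"][:2]; 
for z in (.104,.108,.114,.118,.122,.144,.165,.175): print(z,proj("w",[[x-.008,y,z]],c).round(1)[0])
print([(v,int(g[v,316:321].mean())) for v in range(196,246)])
```

```text
0.104 [317.5 204.4]
0.108 [317.5 206.1]
0.114 [317.5 208.8]
0.118 [317.5 210.7]
0.122 [317.5 212.6]
0.144 [317.4 224.8]
0.165 [317.3 239.3]
0.175 [317.3 247.5]
[(196, 143), (197, 140), (198, 142), (199, 143), (200, 140), (201, 138), (202, 137), (203, 121), (204, 106), (205, 102), (206, 103), (207, 107), (208, 87), (209, 48), (210, 58), (211, 95), (212, 108), (213, 103), (214, 102), (215, 103), (216, 103), (217, 104), (218, 102), (219, 102), (220, 103), (221, 103), (222, 102), (223, 104), (224, 104), (225, 102), (226, 102), (227, 103), (228, 103), (229, 104), (230, 104), (231, 103), (232, 104), (233, 102), (234, 104), (235, 103), (236, 103), (237, 108), (238, 90), (239, 43), (240, 14), (241, 15), (242, 19), (243, 19), (244, 21), (245, 15)]
```

The ring spans rows 208–211, which is z 0.114–0.118: a 50 mm draw, with the latch home.

```bash
python3 -c "
from bench import workorder; print(workorder.finish_job())"
```

```text
the job is handed in; nothing more can be done
None
```

The job is handed in: the latch bar is home in the fork, and the gripper holds the piston rod drawn about 50 mm, with the upper ring measured about 10 mm clear of the bore mouth; no verdict was returned.

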